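# Park two carrier discs with the drag pin

## Task

Pull the yellow-handled drag pin out of its upright holder and, using it and never the gripper itself on the discs, slide exactly two of the three white carrier discs (any two) flat along the bench until they lie wholly inside the blue-fenced parking bay. Leave the third disc where it is, then put the drag pin back upright in its own holder and let go; do not disturb anything else on the bench.

Things in the scene. Friction and masses are not known exactly. Their poses are not given: they have to be found in the camera images.
- pin_holder: Fixed upright aluminium tube with a YELLOW band, that the drag pin stands in: 95 mm high, 48 mm outside diameter on a 60 mm flange; round bore 30 mm in diameter, floor of the bore 10 mm above its underside. Origin: centre of its underside on the bench; z up along the bore.
- drag_pin: Drag pin, a stiff round rod 190 mm long, about 80 g: lower 95 mm a white shaft 20 mm in diameter (last 6 mm tapers to 14), upper 95 mm a yellow handle 26 mm in diameter. Origin: centre of the foot's flat end; z towards the handle. Starts upright and loose in pin_holder, foot on the bore's floor, top 200 mm above the bench. Put into a disc's bore it drags the disc.
- disc_a: One of three identical white ceramic carrier discs lying flat on the bench: 76 mm outside diameter, 12 mm thick, with a through bore 36 mm in diameter, about 120 g. Origin: centre of its underside; z up.
- disc_b: As disc_a.
- disc_c: As disc_a.
- bay: Fixed parking bay: a blue fence 20 mm high, 8 mm thick, on three sides of a grey marking flush with the bench; open at its own -x, roughly facing the robot. Inside 110 mm deep (own x -55 at the open edge to +55 at the rear fence), 200 mm wide (own y -100 to +100); room for two discs side by side. Origin: centre of the inner floor; z up.
- driver_holder: Fixed upright tube like pin_holder but with a RED band; it holds the nut driver. Origin: centre of its underside.
- nut_driver: Bystander: red-handled nut driver 180 mm long standing in driver_holder, handle 28 mm in diameter. Leave it there. Origin: centre of its foot; z up along it.
- spray_bottle: Bystander: white bottle with a blue cap, 52 mm in diameter, 120 mm high, loose. Origin: centre of its underside.
- lens_tube: Bystander: black lens tube standing on end, 51 mm in diameter, 60 mm high, loose. Origin: centre of its underside.
- mirror_post: Bystander: small round mirror on a steel post with a 48 mm foot, 105 mm high, loose. Origin: centre of its underside.
- film_jar: Bystander: amber jar with a black lid, 60 mm in diameter, 70 mm high, loose. Origin: centre of its underside.
There are look-alikes about, which are no part of the job. What is shaped like the pin_holder but brown or pink is not meant.

How it is judged:
By the outcome, as a careful person would: the job done as asked, in the order asked, and still so for the second after the job is handed in, with the robot touching nothing.
It also fails if it takes over 64 s, if anything falls off the work surface, if the arm or the gripper's body presses on something with over 40 N, if the wrist force passes 120 N, or if a joint passes its speed limit or range.

## Robot

A 6-joint arm with a two-finger parallel gripper is mounted at the origin on the work surface. World frame = base frame: x ahead of the robot, y to its left, z up, the work surface at z = 0. Lengths are in mm, angles in rad, forces in N, time in s.
With the tool pointing down it reaches from about 275 to 750 mm from the base axis. Payload 10.2 kg.
Tool frame: the origin (TCP) lies at the very end of the fingers, on their centre line; the grasp point (between the pads) lies 19 mm behind it; z points along the fingers, y is the line along which they close (so a half turn about z gives the same grasp; the last joint's range is limited). The gripper opens to 88 mm and grips with 3 to 60 N. Pads are 18 mm wide; open, the fingers measure 123 mm over their backs; the gripper's body (75 mm by 187 mm) begins 45 mm behind the grasp point.
Start: joints at [-1.361, 0.313, 1.498, -0, 1.331, -0.223], TCP at [220.181, -476.604, 238.72] pointing down, gripper open.
Joint ranges: [-2.94, 2.94], [-0.97, 2.17], [0.19, 2.56], [-1.23, 4.37], [0.02, 3.11], [-2.88, 2.88]. Speed limits (rad/s): [2.39, 2.39, 3.01, 3.14, 3.14, 3.14].

## Interface

Orientations are given as a unit quaternion [w, x, y, z].
In Python, from station import get_obs, capture, get_calibration, hand_in, search_frame, mark_of gives the robot as it stands.
- The arm moves only by the tool servo_tool, never from a script. Its arguments are lists of equal length, an entry for each row: "translation": the shift along the tool's x, y, z in m, a list of three; "angular": the turn, a rotation vector about the tool's x, y, z in degrees, a list of three; "jaw": the closure, from 0 (fully open) to 1 (shut). A call has 1 to 5 rows; each row is the pose to reach, as a shift and turn from the pose commanded when the call began, along the tool's axes at that moment; what a row does not reach only later rows make up. A row lasts 1/12 s, in which the tool goes at most 41.7 mm and 7.16 degrees, less where a joint would pass 70% of its speed; a pose out of reach is approached as far as the arm can. A call with a gripper value outside its range is refused whole. The fingers move at their own pace and stop on an object; "newtons" is the grip in N (left out, the last holds). Time passes only in rows, so rows that repeat a pose let the fingers close. It gives the time, the measured TCP pose, the force, the opening and the grip force at its end, in the units of the state.
- get_obs(): the state, without advancing time (a new reading comes with each control period).
- capture(name): name is "scene" or "top" or "wrist"; returns the picture (384x512x3 uint8, red, green, blue); there is no depth.
- get_calibration(name): a dict with "fx", "fy", "cx", "cy" (pixels), "origin" and "orientation" of the camera in the world. Camera axes: x right, y down, z forward; pixel columns grow to the right and rows downward; lengths in mm; the calibration is good to about 2 mm. The wrist camera is an equidistant fisheye: a pixel r from the principal point sees the ray r / f radians off the axis. A picture is of the moment at which its call begins: read the wrist's pose just before it. get_calibration takes no time and is no camera call; for the wrist camera it gives the pose at the moment of the call.
- hand_in(): hands the job in; it is judged then, once.
Trained networks look in the newest picture that a camera, given by its name, has taken for a name from the list of things; names that differ only in an ending like _2 or _b are one class to them, and where a whole thing is asked for, a point or a joint stands for the part that bears it (a point fixed in the world has none). Each returns a list of dicts, best first, with "p" (0 to 1); they miss things now and then, are a little off and sometimes report something else, mostly with a low value. They report only what shows in the picture. A call takes as long as a camera call. They do not tell look-alikes from the thing itself.
- search_frame(camera, target): "extent" ([left, top, right, bottom] in pixels, round what is visible of it).
- mark_of(camera, target): "point" ([column, row] in pixels: a listed point, or the origin of a listed thing).
The state is a dict: "time_s": time; "q": joint angles; "dq": joint speeds; "joint_efforts": joint torques, N m; "position": TCP position; "orientation": TCP orientation; "force": force on the tool from outside, world axes, zero at the start; "torque": the same for the moment, N m; "gripper_width": opening from 0.0 (shut) to 1.0 (fully open); "finger_force": force on a finger pad.
Only numpy, scipy, OpenCV 4.12 (cv2) and the standard library are available. Lean on these libraries where they do the work, as an engineer would, in place of code of your own. Each camera call takes 0.05 s, during which the arm holds its last target. There are 200 camera calls.

## Working session

There is one attempt and no reset: what is moved stays moved. The work goes in short steps, Python scripts to look and compute and a tool call to move; the robot and the scene stay as the last step left them, time stands still between calls to the robot, and variables do not carry over. Pictures are saved under pics/ and viewed, at most 11 in all, crops included, and the job is handed in when it is done.

Besides the shell and the picture viewer there is one more tool, called after "Emit:" by a JSON object that holds its "api" and its "payload". servo_tool: Moves the arm, as the interface text tells. Its arguments: {"type":"object","properties":{"translation":{"type":"array","items":{"type":"array","items":{"type":"number"}}},"angular":{"type":"array","items":{"type":"array","items":{"type":"number"}}},"jaw":{"type":"array","items":{"type":"number"}},"newtons":{"type":"number"}},"required":["translation","angular","jaw"]}

```bash
mkdir -p pics; cat > h.py <<'E'
import numpy as np,cv2
from scipy.spatial.transform import Rotation as R
from station import *
def rot(q): return R.from_quat([q[1],q[2],q[3],q[0]]).as_matrix()
def ray(cal,px,fish=False):
    u=(px[0]-cal['cx'])/cal['fx'];v=(px[1]-cal['cy'])/cal['fy']
    if fish:
        r=np.hypot(u,v);s=np.sin(r)/r if r>1e-9 else 1
        d=np.array([u*s,v*s,np.cos(r)])
    else: d=np.array([u,v,1.])
    return rot(cal['orientation'])@d
def onz(cal,px,z,fish=False):
    o=np.array(cal['origin']);d=ray(cal,px,fish);return (o+d*(z-o[2])/d[2])[:2].round(1)
def proj(cal,P):
    p=rot(cal['orientation']).T@(np.array(P)-np.array(cal['origin']));return (cal['fx']*p[0]/p[2]+cal['cx'],cal['fy']*p[1]/p[2]+cal['cy'])
def save(n,im): cv2.imwrite('pics/'+n+'.png',im[:,:,::-1])
E
python3 - <<'E'
from h import *
for c in('top','scene'):
    im=capture(c);save(c+'0',im);cal=get_calibration(c)
    print(c,{k:np.round(v,3).tolist() for k,v in cal.items()})
    for t in ['pin_holder','drag_pin','disc_a','bay','driver_holder','nut_driver','spray_bottle','lens_tube','mirror_post','film_jar']:
        for r in mark_of(c,t)[:5]:
            if r['p']>.2: print(t,round(r['p'],2),np.round(r['point']).tolist(),onz(cal,r['point'],10 if t=='drag_pin' else 0).tolist())
s=get_obs();print(s)
E
```

```text
top {'fx': 466.822, 'fy': 466.822, 'cx': 250.967, 'cy': 186.943, 'origin': [301.154, 21.984, 1583.987], 'orientation': [0.048, -0.703, 0.708, -0.057]}
pin_holder 0.63 [156.0, 231.0] [390.7, 323.5]
pin_holder 0.6 [160.0, 198.0] [503.6, 311.7]
pin_holder 0.53 [118.0, 214.0] [449.1, 454.3]
drag_pin 0.62 [158.0, 196.0] [507.1, 316.1]
disc_a 0.72 [256.0, 208.0] [465.4, -16.5]
disc_a 0.66 [214.0, 212.0] [453.7, 125.8]
disc_a 0.54 [294.0, 214.0] [443.3, -144.0]
bay 0.63 [228.0, 162.0] [627.8, 80.5]
driver_holder 0.49 [340.0, 210.0] [457.6, -300.5]
nut_driver 0.5 [340.0, 206.0] [472.7, -303.5]
spray_bottle 0.5 [164.0, 159.0] [638.9, 300.4]
lens_tube 0.72 [333.0, 146.0] [683.0, -285.0]
mirror_post 0.57 [383.0, 180.0] [558.7, -454.3]
film_jar 0.62 [123.0, 184.0] [553.0, 440.5]
scene {'fx': 387.246, 'fy': 387.246, 'cx': 251.964, 'cy': 187.4, 'origin': [1265.558, -380.886, 738.653], 'orientation': [-0.358, 0.785, 0.462, -0.207]}
pin_holder 0.91 [346.0, 135.0] [446.0, 451.7]
pin_holder 0.69 [320.0, 151.0] [481.6, 314.9]
pin_holder 0.62 [307.0, 140.0] [409.5, 312.1]
drag_pin 0.55 [353.0, 181.0] [6
[... 511 characters left out ...]
'time_s': 1.1, 'q': array([-1.36140909e+00,  3.12921415e-01,  1.49770943e+00,  3.37025703e-05,
        1.33100713e+00, -2.23381705e-01]), 'dq': array([ 0.00051063, -0.00055292, -0.00040072, -0.00114377, -0.00117391,
       -0.00024554]), 'joint_efforts': array([ 6.65598636e-04, -4.02113521e+01, -2.52420723e+01,  6.95141964e-02,
        3.18898796e-02,  3.86154042e-06]), 'position': array([ 220.18361615, -476.60004691,  238.70565962]), 'orientation': array([-2.25457771e-05,  9.76680943e-01,  2.14695911e-01,  1.65272079e-05]), 'force': array([0.61144295, 0.16869374, 0.7081906 ]), 'torque': array([-0.03701153,  0.05134699,  0.00469328]), 'finger_force': 0.0, 'gripper_width': 1.0027051779564058}
```

View pics/top0.png

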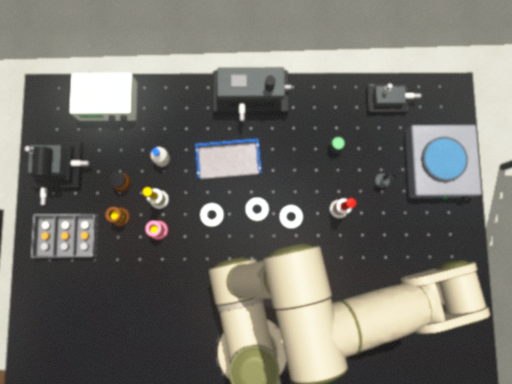

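View pics/scene0.png

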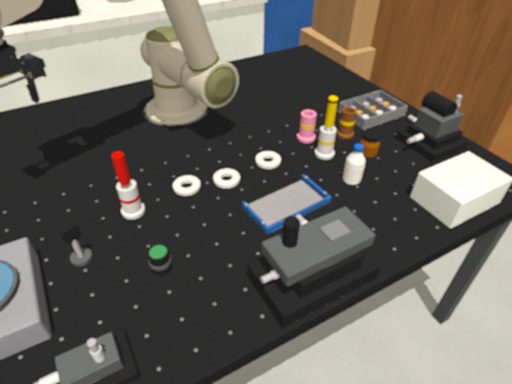

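The things that could be mistaken for the pin's holder, in the top picture:
- pink tube at (156,230)
- brown tube at (117,215)
- red-banded driver holder at (340,208)

The white tube at (160,198), with the yellow handle leaning to (147,191), fits the description. In the scene picture it is at (325,150). The discs are at (211,214), (257,209) and (291,216), and the bay is at (228,160).

```bash
python3 - <<'E'
from h import *
t=cv2.imread('pics/top0.png')[:,:,::-1];s=cv2.imread('pics/scene0.png')[:,:,::-1]
ct=get_calibration('top');cs=get_calibration('scene')
cr=cv2.resize(t[140:250,90:280],None,fx=3,fy=3,interpolation=2);cr2=cv2.resize(s[85:215,230:390],None,fx=3,fy=3,interpolation=2)
W=max(cr.shape[1],cr2.shape[1]); 
cr2=cv2.resize(s[90:170,290:350],(247,330),interpolation=2)
save('crop1',np.hstack([cr[:330,:550],cr2]))
# discs: filled outline centroids
for c,im,cal,sd in(('top',t,ct,[(211,214),(257,209),(291,216)]),('scene',s,cs,[(268,160),(226,178),(186,185)])):
    m=(im.min(2)>110).astype(np.uint8)
    cs_,_=cv2.findContours(m,0,1)
    for q in sd:
        for k in cs_:
            (x,y),r=cv2.minEnclosingCircle(k)
            if np.hypot(x-q[0],y-q[1])<12 and r>6:
                e=cv2.fitEllipse(cv2.convexHull(k)); print(c,'disc',np.round(e[0],1),onz(cal,e[0],10))
h=cv2.cvtColor(np.ascontiguousarray(t),cv2.COLOR_RGB2HSV)
b=((h[...,0]>100)&(h[...,0]<125)&(h[...,1]>120)&(h[...,2]>60)).astype(np.uint8);b[:130]=0;b[185:]=0;b[:,:190]=0;b[:,270:]=0
p=np.argwhere(b)[:,::-1].astype(np.float32);r=cv2.minAreaRect(p)
print('bay',r,[onz(ct,q,15).tolist() for q in cv2.boxPoints(r)])
for n,im,cal,box in(('top',t,ct,(135,180,160,205)),('scene',s,cs,(322,90,345,135))):
    h=cv2.cvtColor(np.ascontiguousarray(im),cv2.COLOR_RGB2HSV);y=(h[...,0]>20)&(h[...,0]<35)&(h[...,1]>130)&(h[...,2]>100)
    P=np.argwhere(y[box[1]:box[3],box[0]:box[2]])[:,::-1]+box[:2]
    print(n,'yellow',P.min(0),P.max(0),P.mean(0),onz(cal,P.mean(0),152))
    for X in((503,312),(495,315)):print([np.round(proj(cal,(*X,z)),1) for z in (0,95,200)])
E
```

```text
top disc [211.4 214.3] [444.7 135.7]
top disc [256.6 208.6] [463.1 -17.1]
top disc [290.7 216.1] [ 436.8 -132.3]
scene disc [267.8 159.2] [447.4 136.3]
scene disc [226.2 177.8] [465.9 -17.2]
scene disc [186.1 184.8] [ 438.8 -132.2]
bay ((227.69265747070312, 157.1275634765625), (34.92193603515625, 65.31841278076172), 85.46223449707031) [[693.1, 197.0], [710.3, -27.4], [588.1, -35.6], [571.5, 186.4]]
top yellow [142 186] [156 199] [148.42372881 192.19491525] [501.5 320. ]
[array([159.9, 197.9]), array([154.6, 194.2]), array([147.8, 189.5])]
[array([159. , 200.2]), array([153.6, 196.6]), array([146.7, 192.1])]
scene yellow [325  95] [344 126] [331.91071429 110.93154762] [494.2 325.5]
[array([323.6, 155. ]), array([327.5, 129.8]), array([332.4,  98.7])]
[array([322.8, 153.4]), array([326.7, 128.3]), array([331.5,  97.3])]
```

View pics/crop1.png

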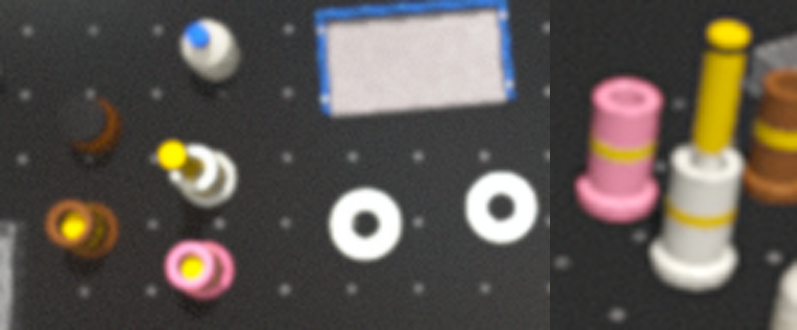

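The crop confirms the choice: the white tube with a yellow band holds the yellow-handled pin, and the pink and brown tubes are look-alikes. The pin is near (500,317). I'm setting out and squaring the tool with the world on the way.

Emit:
{"api": "servo_tool", "payload": {"translation": [[0.0293,-0.0301,0],[0.0586,-0.0602,0],[0.0879,-0.0903,0],[0.1172,-0.1204,0],[0.1465,-0.1505,0]], "angular": [[0,0,5],[0,0,10],[0,0,15],[0,0,20],[0,0,24.8]], "jaw": [0,0,0,0,0]}}

```text
time_s: 1.52
position: [289.6, -278.3, 238.7]
orientation: [0.0, 1.0, -0.003, 0.0]
force: [0.6, 1.0, 0.8]
gripper_width: 1.0
finger_force: 0.0
```

Emit:
{"api": "servo_tool", "payload": {"translation": [[0.014,-0.039,0],[0.028,-0.078,0],[0.042,-0.117,0],[0.056,-0.156,0],[0.07,-0.196,0]], "angular": [[0,0,0],[0,0,0],[0,0,0],[0,0,0],[0,0,0]], "jaw": [0,0,0,0,0]}}

```text
time_s: 1.93
position: [359.4, -82.9, 239.0]
orientation: [0.0, 1.0, -0.0, 0.0]
force: [0.5, 0.3, -0.1]
gripper_width: 0.999
finger_force: 0.0
```

Emit:
{"api": "servo_tool", "payload": {"translation": [[0.014,-0.039,0],[0.028,-0.078,0],[0.042,-0.117,0],[0.056,-0.156,0],[0.07,-0.196,0]], "angular": [[0,0,0],[0,0,0],[0,0,0],[0,0,0],[0,0,0]], "jaw": [0,0,0,0,0]}}

```text
time_s: 2.35
position: [429.2, 112.8, 238.9]
orientation: [0.0, 1.0, 0.0, 0.0]
force: [0.7, -0.9, -0.2]
gripper_width: 1.0
finger_force: 0.0
```

Emit:
{"api": "servo_tool", "payload": {"translation": [[0.014,-0.039,0],[0.028,-0.078,0],[0.042,-0.117,0],[0.05,-0.156,0],[0.05,-0.156,0]], "angular": [[0,0,0],[0,0,0],[0,0,0],[0,0,0],[0,0,0]], "jaw": [0,0,0,0,0]}}

```text
time_s: 2.77
position: [479.1, 271.7, 237.9]
orientation: [-0.001, 1.0, 0.002, -0.0]
force: [-0.6, 0.7, -0.5]
gripper_width: 0.998
finger_force: 0.0
```

```bash
python3 - <<'E'
from h import *
s=get_obs();print(s['position'],s['q'])
cal=get_calibration('wrist');im=capture('wrist');save('w1',im);print(cal)
for t in('drag_pin','pin_holder'):
  for r in search_frame('wrist',t)[:3]: print(t,r)
  for r in mark_of('wrist',t)[:3]: print(t,r,onz(cal,r['point'],10 if t=='drag_pin' else 0,True))
E
```

```text
[479.11421063 271.67763165 237.89592044] [3.02438494e-01 3.70328819e-01 1.42012569e+00 1.41931659e-03
 1.35118243e+00 1.86820460e+00]
{'fx': 297.3186396354542, 'fy': 297.3186396354542, 'cx': 254.32454902661308, 'cy': 188.33955871010403, 'origin': array([555.37503733, 272.25761203, 382.81567555]), 'orientation': array([ 0.10605048,  0.7008337 , -0.69727317, -0.10674991])}
drag_pin {'extent': [174.3, 144.8, 225.2, 204.8], 'p': 0.6}
drag_pin {'extent': [328.0, 153.1, 382.2, 210.3], 'p': 0.28}
drag_pin {'point': [223.0, 145.8], 'p': 0.87} [495.6 312.4]
pin_holder {'extent': [194.8, 192.8, 245.6, 263.8], 'p': 0.93}
pin_holder {'extent': [192.5, 120.9, 247.2, 178.1], 'p': 0.76}
pin_holder {'extent': [85.2, 163.9, 154.4, 225.8], 'p': 0.74}
pin_holder {'point': [222.3, 215.1], 'p': 0.85} [396.7 316.9]
pin_holder {'point': [131.4, 184.2], 'p': 0.58} [441.3 447.6]
pin_holder {'point': [222.4, 143.0], 'p': 0.56} [497.7 314.2]
```

View pics/w1.png

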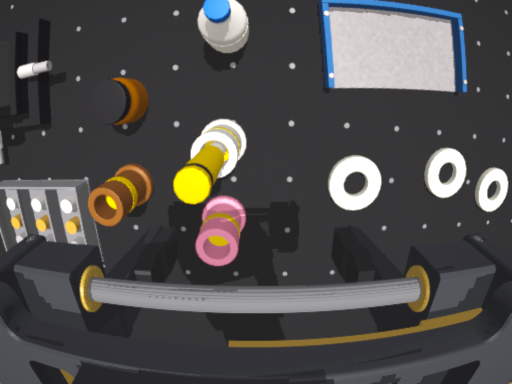

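The wrist picture shows the yellow pin top at (193,184), its holder rim near (215,154), two discs at (355,183) and (446,172), and the bay's inner corners at (328,8), (460,19), (464,90) and (331,87).

```bash
python3 - <<'E'
from h import *
cal=get_calibration('wrist')
for n,p,z in(('pintop',(193,184),200),('rim',(215,154),95),('d1',(355,183),12),('d2',(446,172),12),('RL',(331,11),10),('RR',(458,22),10),('FR',(464,90),5),('FL',(331,87),5)):
    print(n,onz(cal,p,z,True))
E
```

```text
pintop [501. 306.]
rim [501.1 304.9]
d1 [446.9 129.6]
d2 [464.8 -21.5]
RL [673.8 168.7]
RR [693.8 -32.8]
FR [591.  -47.9]
FL [572.8 167.8]
```

Emit:
{"api": "servo_tool", "payload": {"translation": [[0.01,-0.02,0],[0.021,-0.041,0],[0.021,-0.041,0],[0.021,-0.041,0],[0.021,-0.041,0]], "angular": [[0,0,0],[0,0,0],[0,0,0],[0,0,0],[0,0,0]], "jaw": [0,0,0,0,0]}}

```text
time_s: 3.43
position: [500.0, 306.3, 238.9]
orientation: [0.0, 1.0, -0.001, -0.0]
force: [-0.6, 0.9, 0.7]
gripper_width: 0.999
finger_force: 0.0
```

```bash
cat >> h.py <<'E'
def yel(im,box):
    h=cv2.cvtColor(np.ascontiguousarray(im),cv2.COLOR_RGB2HSV);y=(h[...,0]>20)&(h[...,0]<35)&(h[...,1]>130)&(h[...,2]>100)
    m=np.zeros(y.shape,np.uint8);m[box[1]:box[3],box[0]:box[2]]=y[box[1]:box[3],box[0]:box[2]];return m
E
python3 - <<'E'
from h import *
s=get_obs();print(s['position'],s['orientation'])
cal=get_calibration('wrist');im=capture('wrist')
for t in('drag_pin','pin_holder','disc_a','bay'):
  for r in mark_of('wrist',t)[:3]: print(t,r,onz(cal,r['point'],10 if t=='drag_pin' else 0,True))
print(np.degrees(np.arccos(rot(cal['orientation'])[:,2]))) 
a=np.array([onz(cal,q,200,True) for q in ((250,200),(250,240),(250,280))]);print(a)
save('w2',im)
E
```

```text
[499.96640037 306.30046141 238.89516303] [ 1.58706542e-04  9.99999810e-01 -5.94723044e-04 -4.39140690e-05]
drag_pin {'point': [246.9, 160.6], 'p': 0.87} [497.1 316.4]
pin_holder {'point': [154.9, 200.3], 'p': 0.94} [439.  448.5]
pin_holder {'point': [248.1, 155.9], 'p': 0.91} [501.3 315. ]
pin_holder {'point': [248.0, 230.6], 'p': 0.73} [393.6 315.9]
disc_a {'point': [455.5, 183.1], 'p': 0.77} [465.1 -13.9]
disc_a {'point': [499.8, 196.4], 'p': 0.73} [ 441.1 -133.8]
disc_a {'point': [376.7, 196.0], 'p': 0.56} [444.9 129.9]
bay {'point': [417.5, 65.6], 'p': 0.65} [636.3  78.3]
[107.29144485  89.97513951 162.70853614]
[[510.9 309.6]
 [481.5 309.8]
 [447.7 310.1]]
```

View pics/w2.png

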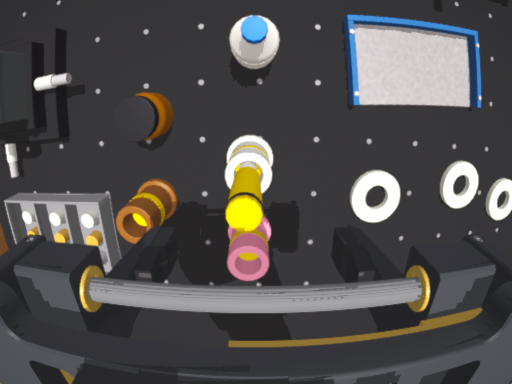

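The pin top shows at (245,213), at about (501,314), and its holder is at (501,315). I'll shift 8 mm in +y, descend, and grip.

Emit:
{"api": "servo_tool", "payload": {"translation": [[0,-0.008,0.02],[0,-0.008,0.05],[0,-0.008,0.08],[0,-0.008,0.11],[0,-0.008,0.118]], "angular": [[0,0,0],[0,0,0],[0,0,0],[0,0,0],[0,0,0]], "jaw": [0,0,0,0,0]}}

```text
time_s: 4.1
position: [498.1, 314.5, 116.5]
orientation: [0.001, 1.0, -0.0, -0.003]
force: [-0.6, 0.1, 0.1]
gripper_width: 0.998
finger_force: 0.0
```

Emit:
{"api": "servo_tool", "payload": {"translation": [[0,0,0],[0,0,0],[0,0,0],[0,0,0],[0,0,0]], "angular": [[0,0,0],[0,0,0],[0,0,0],[0,0,0],[0,0,0]], "jaw": [0.3,0.6,0.8,0.8,0.8], "newtons": 45}}

```text
time_s: 4.52
position: [500.6, 315.7, 122.1]
orientation: [-0.0, 1.0, -0.0, 0.001]
force: [-0.6, 0.5, 0.3]
gripper_width: 0.645
finger_force: 0.0
```

Emit:
{"api": "servo_tool", "payload": {"translation": [[0,0,0],[0,0,0],[0,0,0],[0,0,0],[0,0,0]], "angular": [[0,0,0],[0,0,0],[0,0,0],[0,0,0],[0,0,0]], "jaw": [0.9,0.9,0.9,0.9,0.9]}}

```text
time_s: 4.93
position: [500.0, 315.5, 120.7]
orientation: [0.0, 1.0, -0.0, -0.0]
force: [0.7, -0.6, 1.0]
gripper_width: 0.289
finger_force: 45.0
```

Emit:
{"api": "servo_tool", "payload": {"translation": [[0,0,-0.02],[0,0,-0.05],[0,0,-0.08],[0,0,-0.11],[0,0,-0.11]], "angular": [[0,0,0],[0,0,0],[0,0,0],[0,0,0],[0,0,0]], "jaw": [0.9,0.9,0.9,0.9,0.9]}}

```text
time_s: 5.35
position: [501.7, 316.2, 236.8]
orientation: [-0.002, 1.0, 0.0, 0.005]
force: [-0.1, 0.4, 0.2]
gripper_width: 0.285
finger_force: 45.0
```

Emit:
{"api": "servo_tool", "payload": {"translation": [[-0.011,0.037,0],[-0.022,0.074,0],[-0.033,0.111,0],[-0.044,0.148,0],[-0.054,0.183,0]], "angular": [[0,0,0],[0,0,0],[0,0,0],[0,0,0],[0,0,0]], "jaw": [0.9,0.9,0.9,0.9,0.9]}}

```text
time_s: 5.77
position: [444.8, 131.0, 230.1]
orientation: [0.0, 1.0, 0.0, -0.0]
force: [0.3, 0.2, -0.8]
gripper_width: 0.284
finger_force: 45.0
```

Emit:
{"api": "servo_tool", "payload": {"translation": [[0,0,0.03],[0,0,0.06],[0,0,0.08],[0,0,0.08],[0,0,0.08]], "angular": [[0,0,0],[0,0,0],[0,0,0],[0,0,0],[0,0,0]], "jaw": [0.9,0.9,0.9,0.9,0.9]}}

```text
time_s: 6.18
position: [445.7, 132.5, 150.5]
orientation: [0.0, 1.0, -0.0, -0.001]
force: [0.2, 0.2, -0.9]
gripper_width: 0.285
finger_force: 45.0
```

```bash
python3 - <<'E'
from h import *
s=get_obs();print(s['position'],s['orientation'],s['finger_force'])
cal=get_calibration('wrist');im=capture('wrist')
for t in('drag_pin','disc_a','bay'):
  for r in mark_of('wrist',t)[:3]: print(t,r,onz(cal,r['point'],40 if t=='drag_pin' else 0,True))
sc=capture('scene');
save('w3',np.hstack([cv2.resize(im[130:330,160:400],(480,400),interpolation=2),cv2.resize(sc[60:220,220:348],(320,400),interpolation=2)]))
E
```

```text
[445.74285426 132.49003889 150.45116039] [ 3.94215133e-05  9.99999610e-01 -2.62321213e-05 -8.82039306e-04] 44.98888609930873
drag_pin {'point': [255.3, 185.2], 'p': 0.7} [445.2 132.1]
disc_a {'point': [467.5, 182.0], 'p': 0.81} [ 438.1 -134.5]
disc_a {'point': [397.5, 158.2], 'p': 0.6} [464.4 -23.8]
disc_a {'point': [254.9, 173.7], 'p': 0.6} [445.5 132.4]
```

View pics/w3.png

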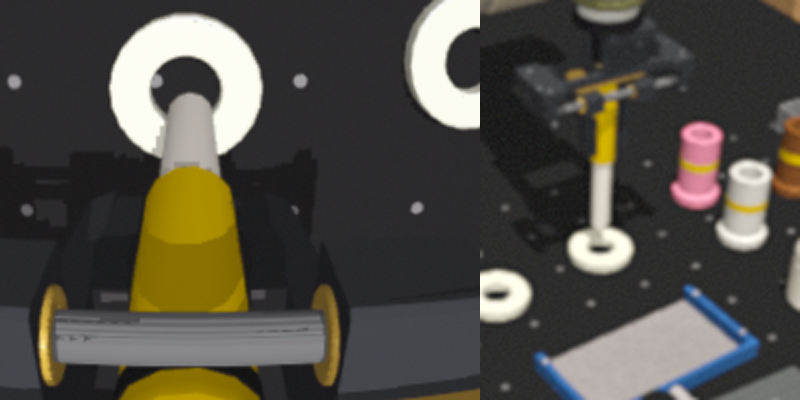

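The foot sits over the bore of the disc near (446,133), with foot and bore centres within about 2 mm in the crop. I'll lower it in and drag.

Emit:
{"api": "servo_tool", "payload": {"translation": [[0,0,0.012],[0,0,0.022],[0,0,0.03],[0,0,0.036],[0,0,0.036]], "angular": [[0,0,0],[0,0,0],[0,0,0],[0,0,0],[0,0,0]], "jaw": [0.9,0.9,0.9,0.9,0.9]}}

```text
time_s: 6.85
position: [445.7, 132.5, 114.0]
orientation: [0.0, 1.0, -0.0, -0.001]
force: [-0.6, -0.3, -1.0]
gripper_width: 0.285
finger_force: 45.0
```

Emit:
{"api": "servo_tool", "payload": {"translation": [[0.008,0,0],[0.022,0.001,0],[0.042,0.002,0],[0.062,0.002,0],[0.082,0.003,0]], "angular": [[0,0,0],[0,0,0],[0,0,0],[0,0,0],[0,0,0]], "jaw": [0.9,0.9,0.9,0.9,0.9]}}

```text
time_s: 7.27
position: [529.6, 129.6, 115.4]
orientation: [-0.0, 1.0, 0.0, 0.0]
force: [-1.3, 0.1, -0.1]
gripper_width: 0.285
finger_force: 45.0
```

Emit:
{"api": "servo_tool", "payload": {"translation": [[0.018,0.001,0],[0.036,0.001,0],[0.054,0.002,0],[0.07,0.003,0],[0.084,0.003,0]], "angular": [[0,0,0],[0,0,0],[0,0,0],[0,0,0],[0,0,0]], "jaw": [0.9,0.9,0.9,0.9,0.9]}}

```text
time_s: 7.68
position: [613.5, 126.3, 115.2]
orientation: [0.0, 1.0, -0.0, 0.0]
force: [-1.0, -0.6, 0.3]
gripper_width: 0.284
finger_force: 45.0
```

Emit:
{"api": "servo_tool", "payload": {"translation": [[0.01,0,0],[0.018,0,0],[0.024,0,0],[0.027,0,0],[0.027,0,0]], "angular": [[0,0,0],[0,0,0],[0,0,0],[0,0,0],[0,0,0]], "jaw": [0.9,0.9,0.9,0.9,0.9]}}

```text
time_s: 8.1
position: [639.6, 126.5, 114.8]
orientation: [-0.0, 1.0, -0.0, 0.0]
force: [0.2, -0.0, -1.4]
gripper_width: 0.287
finger_force: 45.0
```

```bash
python3 - <<'E'
from h import *
s=get_obs();print(s['position'],s['orientation'],s['finger_force'])
cal=get_calibration('wrist');im=capture('wrist')
for t in('drag_pin','disc_a','bay'):
  for r in mark_of('wrist',t)[:3]: print(t,r,onz(cal,r['point'],0,True))
sc=capture('scene');
save('w4',np.hstack([cv2.resize(im[30:330,60:420],(480,400),interpolation=2),cv2.resize(sc[100:260,220:348],(320,400),interpolation=2)]))
E
```

```text
[639.6011663  126.46287027 114.83890336] [-1.47609866e-05  9.99999948e-01 -6.49317173e-05  3.15710661e-04] 44.98918153345585
drag_pin {'point': [253.2, 185.3], 'p': 0.58} [637.9 128. ]
disc_a {'point': [258.0, 191.8], 'p': 0.97} [631.7 123.6]
disc_a {'point': [440.0, 320.9], 'p': 0.84} [ 441.8 -131.5]
disc_a {'point': [14.3, 242.5], 'p': 0.66} [561.2 439.1]
bay {'point': [307.3, 189.0], 'p': 0.55} [634.4  77.9]
```

View pics/w4.png

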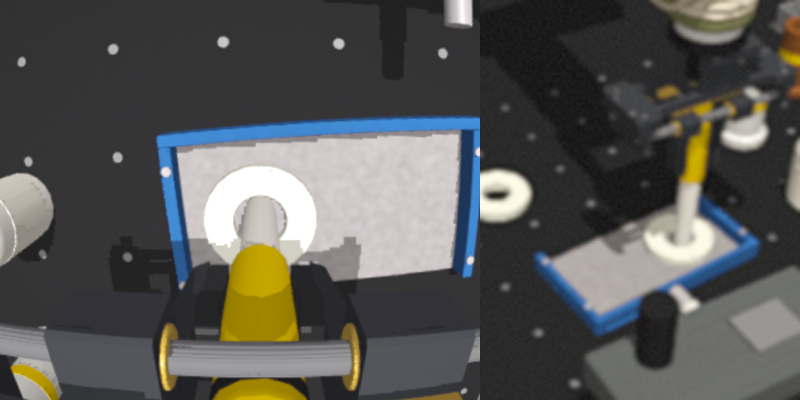

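The first disc lies inside the bay, near (632,124), clear of the fences. I'll centre the pin in the bore, lift it out, and go to the next disc.

Emit:
{"api": "servo_tool", "payload": {"translation": [[-0.004,0,0],[-0.007,0,0],[-0.007,0,-0.01],[-0.007,0,-0.03],[-0.007,0,-0.045]], "angular": [[0,0,0],[0,0,0],[0,0,0],[0,0,0],[0,0,0]], "jaw": [0.9,0.9,0.9,0.9,0.9]}}

```text
time_s: 8.77
position: [632.1, 126.5, 161.7]
orientation: [-0.0, 1.0, 0.0, 0.0]
force: [0.5, -0.2, -0.4]
gripper_width: 0.283
finger_force: 45.0
```

Emit:
{"api": "servo_tool", "payload": {"translation": [[-0.028,0.024,0],[-0.056,0.048,0],[-0.084,0.072,0],[-0.112,0.096,0],[-0.135,0.118,0]], "angular": [[0,0,0],[0,0,0],[0,0,0],[0,0,0],[0,0,0]], "jaw": [0.9,0.9,0.9,0.9,0.9]}}

```text
time_s: 9.18
position: [495.2, 7.7, 160.5]
orientation: [0.0, 1.0, 0.0, 0.0]
force: [-0.1, -1.1, -0.2]
gripper_width: 0.284
finger_force: 45.0
```

Emit:
{"api": "servo_tool", "payload": {"translation": [[-0.018,0.014,0],[-0.033,0.028,0],[-0.033,0.028,0],[-0.033,0.028,0],[-0.033,0.028,0]], "angular": [[0,0,0],[0,0,0],[0,0,0],[0,0,0],[0,0,0]], "jaw": [0.9,0.9,0.9,0.9,0.9]}}

```text
time_s: 9.6
position: [464.7, -19.3, 160.3]
orientation: [0.0, 1.0, -0.0, 0.001]
force: [0.1, -0.1, -0.3]
gripper_width: 0.287
finger_force: 45.0
```

```bash
python3 - <<'E'
from h import *
s=get_obs();print(s['position'],s['orientation'],s['finger_force'])
cal=get_calibration('wrist');im=capture('wrist')
for t in('drag_pin','disc_a','bay'):
  for r in mark_of('wrist',t)[:3]: print(t,r,onz(cal,r['point'],s['position'][2]-111 if t=='drag_pin' else 0,True))
save('w5',np.hstack([cv2.resize(im[130:330,130:370],(480,400),interpolation=2),cv2.resize(im[0:240,20:212],(320,400))]))
E
```

```text
[464.65680574 -19.27376628 160.33029171] [ 8.69766133e-05  9.99999786e-01 -5.44774051e-05  6.45849714e-04] 44.98923886567354
drag_pin {'point': [255.0, 188.4], 'p': 0.9} [461.3 -19.4]
disc_a {'point': [356.3, 194.3], 'p': 0.81} [ 439.1 -133.7]
disc_a {'point': [121.2, 24.0], 'p': 0.73} [631.7 124.9]
disc_a {'point': [255.5, 188.7], 'p': 0.68} [445.7 -20. ]
bay {'point': [162.8, 15.3], 'p': 0.6} [634.9  76.7]
```

View pics/w5.png

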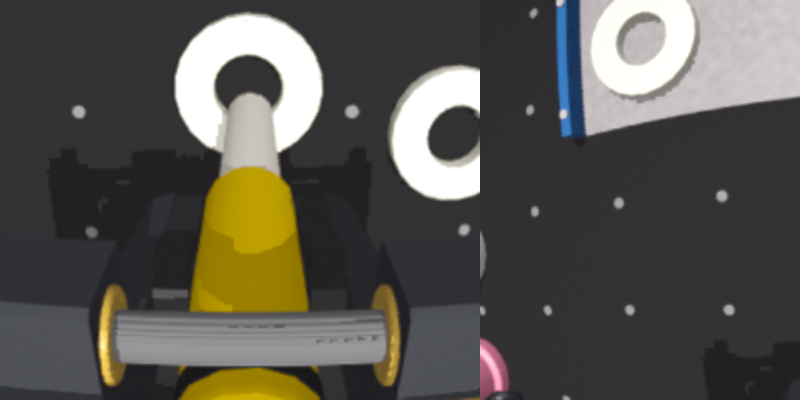

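The first disc has stayed inside the bay, and the pin foot is over the second bore, with the bore centre at (248,86) in the crop. I'll lower it and drag with a dogleg to clear the fence end.

Emit:
{"api": "servo_tool", "payload": {"translation": [[0,0,0.017],[0,0,0.03],[0,0,0.04],[0,0,0.046],[0,0,0.046]], "angular": [[0,0,0],[0,0,0],[0,0,0],[0,0,0],[0,0,0]], "jaw": [0.9,0.9,0.9,0.9,0.9]}}

```text
time_s: 10.22
position: [463.7, -19.1, 112.7]
orientation: [-0.0, 1.0, 0.0, -0.001]
force: [0.3, 0.6, -0.7]
gripper_width: 0.281
finger_force: 45.0
```

Emit:
{"api": "servo_tool", "payload": {"translation": [[0.008,-0.005,0],[0.022,-0.013,0],[0.038,-0.022,0],[0.054,-0.031,0],[0.07,-0.04,0]], "angular": [[0,0,0],[0,0,0],[0,0,0],[0,0,0],[0,0,0]], "jaw": [0.9,0.9,0.9,0.9,0.9]}}

```text
time_s: 10.63
position: [535.5, 21.4, 114.5]
orientation: [0.0, 1.0, 0.0, 0.001]
force: [-0.9, -1.6, -0.5]
gripper_width: 0.283
finger_force: 45.0
```

Emit:
{"api": "servo_tool", "payload": {"translation": [[0.01,-0.006,0],[0.024,-0.007,0],[0.042,-0.008,0],[0.06,-0.009,0],[0.077,-0.01,0]], "angular": [[0,0,0],[0,0,0],[0,0,0],[0,0,0],[0,0,0]], "jaw": [0.9,0.9,0.9,0.9,0.9]}}

```text
time_s: 11.05
position: [612.5, 31.2, 114.4]
orientation: [0.0, 1.0, 0.0, 0.001]
force: [-1.0, -0.3, -0.5]
gripper_width: 0.283
finger_force: 45.0
```

Emit:
{"api": "servo_tool", "payload": {"translation": [[0.012,0,0],[0.021,0,0],[0.029,0,0],[0.034,0,0],[0.034,0,0]], "angular": [[0,0,0],[0,0,0],[0,0,0],[0,0,0],[0,0,0]], "jaw": [0.9,0.9,0.9,0.9,0.9]}}

```text
time_s: 11.47
position: [646.0, 30.9, 114.1]
orientation: [0.0, 1.0, 0.0, 0.001]
force: [-0.1, -0.7, -0.0]
gripper_width: 0.288
finger_force: 45.0
```

```bash
python3 - <<'E'
from h import *
s=get_obs();print(s['position'],s['orientation'],s['finger_force'])
cal=get_calibration('wrist');im=capture('wrist')
for t in('disc_a','bay'):
  for r in mark_of('wrist',t)[:3]: print(t,r,onz(cal,r['point'],0,True))
save('w6',cv2.resize(im[30:330,60:460],(800,600),interpolation=2))
E
```

```text
[646.0466184   30.90267903 114.05450324] [6.55916436e-05 9.99999816e-01 1.18353510e-04 5.91433487e-04] 44.9887016415596
disc_a {'point': [255.4, 191.4], 'p': 0.88} [638.8  30.4]
disc_a {'point': [158.9, 197.8], 'p': 0.7} [632.3 122.6]
```

View pics/w6.png

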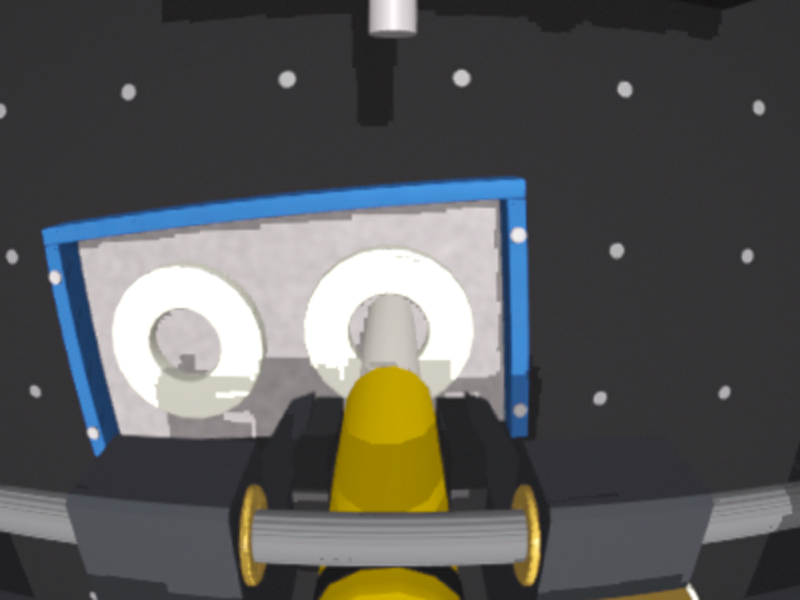

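Both discs are wholly inside the bay, at (187,342) and (388,330) in the picture, with floor visible all round. Next I return the pin.

Emit:
{"api": "servo_tool", "payload": {"translation": [[-0.004,0,0],[-0.007,0,0],[-0.007,0,-0.01],[-0.007,0,-0.03],[-0.007,0,-0.06]], "angular": [[0,0,0],[0,0,0],[0,0,0],[0,0,0],[0,0,0]], "jaw": [0.9,0.9,0.9,0.9,0.9]}}

```text
time_s: 12.03
position: [636.9, 30.5, 173.1]
orientation: [-0.0, 1.0, -0.0, -0.002]
force: [-0.2, -0.4, -1.5]
gripper_width: 0.285
finger_force: 45.0
```

Emit:
{"api": "servo_tool", "payload": {"translation": [[0,0,-0.03],[0,0,-0.057],[-0.015,-0.03,-0.057],[-0.03,-0.06,-0.057],[-0.045,-0.09,-0.057]], "angular": [[0,0,0],[0,0,0],[0,0,0],[0,0,0],[0,0,0]], "jaw": [0.9,0.9,0.9,0.9,0.9]}}

```text
time_s: 12.45
position: [592.3, 121.2, 232.0]
orientation: [-0.0, 1.0, -0.001, 0.001]
force: [0.7, -0.7, -1.3]
gripper_width: 0.284
finger_force: 45.0
```

Emit:
{"api": "servo_tool", "payload": {"translation": [[-0.016,-0.033,0],[-0.032,-0.066,0],[-0.048,-0.099,0],[-0.064,-0.132,0],[-0.08,-0.165,0]], "angular": [[0,0,0],[0,0,0],[0,0,0],[0,0,0],[0,0,0]], "jaw": [0.9,0.9,0.9,0.9,0.9]}}

```text
time_s: 12.87
position: [511.9, 286.9, 231.9]
orientation: [-0.0, 1.0, -0.0, 0.001]
force: [0.3, 0.4, -1.5]
gripper_width: 0.284
finger_force: 45.0
```

Emit:
{"api": "servo_tool", "payload": {"translation": [[-0.014,-0.03,0],[-0.014,-0.03,0],[-0.014,-0.03,0],[-0.014,-0.03,0],[-0.014,-0.03,0]], "angular": [[0,0,0],[0,0,0],[0,0,0],[0,0,0],[0,0,0]], "jaw": [0.9,0.9,0.9,0.9,0.9]}}

```text
time_s: 13.28
position: [499.7, 314.4, 231.0]
orientation: [0.0, 1.0, -0.001, 0.0]
force: [0.8, -0.4, -1.1]
gripper_width: 0.285
finger_force: 45.0
```

Emit:
{"api": "servo_tool", "payload": {"translation": [[0,-0.001,0.01],[0,-0.001,0.015],[0,-0.001,0.015],[0,-0.001,0.015]], "angular": [[0,0,0],[0,0,0],[0,0,0],[0,0,0]], "jaw": [0.9,0.9,0.9,0.9]}}

```text
time_s: 13.62
position: [499.1, 316.1, 215.1]
orientation: [0.0, 1.0, -0.0, -0.001]
force: [-0.5, -0.1, 0.0]
gripper_width: 0.285
finger_force: 45.0
```

```bash
python3 - <<'E'
from h import *
s=get_obs();print(s['position'],s['orientation'])
im=capture('wrist');sc=capture('scene')
save('w7',np.hstack([cv2.resize(im[130:330,135:375],(480,400),interpolation=2),cv2.resize(sc[60:160,280:360],(320,400),interpolation=2)]))
E
```

```text
[499.06630015 316.06359177 215.10732118] [ 2.33245202e-04  9.99999750e-01 -3.37870433e-04 -5.75304465e-04]
```

View pics/w7.png

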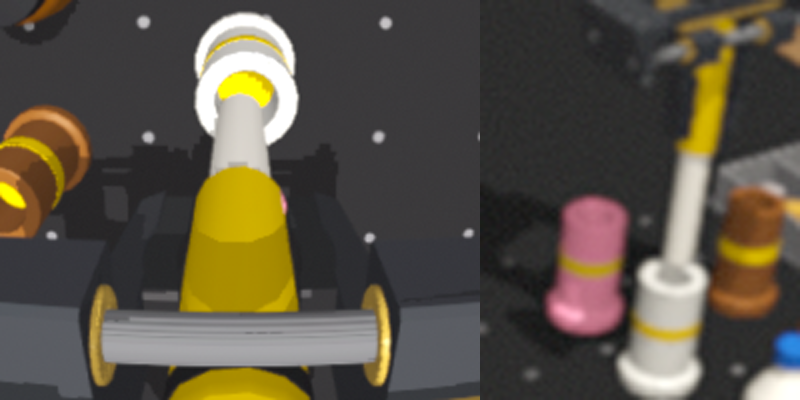

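The foot is over the bore of the yellow-banded holder, at (241,100) against the bore centre near (246,95) in the crop. I'll lower it with a 1 mm correction.

Emit:
{"api": "servo_tool", "payload": {"translation": [[0.001,0.001,0.012],[0.001,0.001,0.03],[0.001,0.001,0.05],[0.001,0.001,0.066],[0.001,0.001,0.077]], "angular": [[0,0,0],[0,0,0],[0,0,0],[0,0,0],[0,0,0]], "jaw": [0.9,0.9,0.9,0.9,0.9]}}

```text
time_s: 14.13
position: [499.7, 315.3, 137.3]
orientation: [0.0, 1.0, -0.0, -0.001]
force: [0.2, 0.8, -0.1]
gripper_width: 0.282
finger_force: 45.0
```

Emit:
{"api": "servo_tool", "payload": {"translation": [[0,0,0.007],[0,0,0.012],[0,0,0.016],[0,0,0.016],[0,0,0.016]], "angular": [[0,0,0],[0,0,0],[0,0,0],[0,0,0],[0,0,0]], "jaw": [0.9,0.9,0.9,0.9,0.9]}}

```text
time_s: 14.55
position: [500.3, 315.6, 123.2]
orientation: [-0.0, 1.0, -0.0, 0.0]
force: [0.8, 0.6, -0.7]
gripper_width: 0.285
finger_force: 45.0
```

Emit:
{"api": "servo_tool", "payload": {"translation": [[0,0,0.001],[0,0,0.001],[0,0,0.001],[0,0,0.001],[0,0,0.001]], "angular": [[0,0,0],[0,0,0],[0,0,0],[0,0,0],[0,0,0]], "jaw": [0.7,0.65,0.5,0.2,0]}}

```text
time_s: 14.97
position: [500.1, 315.5, 121.9]
orientation: [-0.0, 1.0, -0.0, 0.0]
force: [0.5, -0.0, 0.9]
gripper_width: 0.555
finger_force: 0.0
```

Emit:
{"api": "servo_tool", "payload": {"translation": [[0,0,0],[0,0,0],[0,0,0],[0,0,0],[0,0,0]], "angular": [[0,0,0],[0,0,0],[0,0,0],[0,0,0],[0,0,0]], "jaw": [0,0,0,0,0]}}

```text
time_s: 15.38
position: [500.0, 315.5, 121.7]
orientation: [0.0, 1.0, -0.0, -0.0]
force: [-0.5, 0.1, -0.2]
gripper_width: 0.928
finger_force: 0.0
```

Emit:
{"api": "servo_tool", "payload": {"translation": [[0,0,-0.015],[0,0,-0.04],[0,0,-0.075],[0,0,-0.11],[0,0,-0.14]], "angular": [[0,0,0],[0,0,0],[0,0,0],[0,0,0],[0,0,0]], "jaw": [0,0,0,0,0]}}

```text
time_s: 15.8
position: [500.0, 315.5, 264.2]
orientation: [-0.0, 1.0, 0.0, 0.001]
force: [0.9, -0.1, 0.6]
gripper_width: 1.0
finger_force: 0.0
```

Emit:
{"api": "servo_tool", "payload": {"translation": [[-0.02,0.02,0],[-0.05,0.05,0],[-0.08,0.08,0],[-0.1,0.1,0],[-0.1,0.1,0]], "angular": [[0,0,0],[0,0,0],[0,0,0],[0,0,0],[0,0,0]], "jaw": [0,0,0,0,0]}}

```text
time_s: 16.22
position: [397.0, 213.3, 262.1]
orientation: [0.0, 1.0, -0.001, -0.0]
force: [0.3, -0.1, 0.6]
gripper_width: 0.999
finger_force: 0.0
```

```bash
python3 - <<'E'
from h import *
sc=capture('scene');save('end',sc)
print(get_obs()['time_s'],get_obs()['force'])
E
```

```text
16.2667 [1.0167695  0.43678071 0.42071905]
```

View pics/end.png

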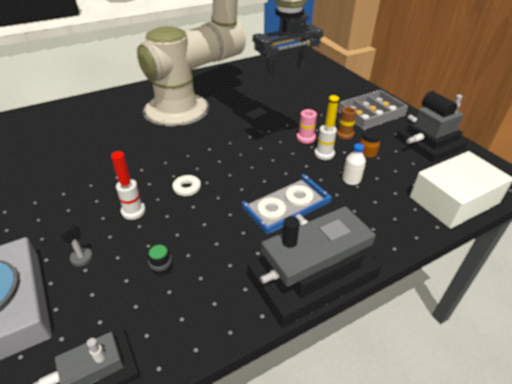

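The picture shows the pin upright in its holder at (330,125) and two discs in the bay at (270,210) and (299,195). The third disc is where it started, at (186,185), and nothing else has moved.

```bash
python3 -c "
from station import *
print(hand_in())"
```

```text
the job is handed in; nothing more can be done
None
```

The job is handed in at about 16 s: two discs were dragged into the blue bay with the pin, the third was left in place, and the pin stands back upright in its yellow-banded holder.

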